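Set the grinder-polisher's speed dial by its clicks and start it

TASK

Set the speed dial on the sloping console of the grinder-polisher to the fourth click clockwise from its left-hand (fully anticlockwise) stop, counting the clicks. Only when the dial stands there, push the flat start button beside it fully in and let it spring back. Leave the dial on that click, and do not shift or tip the things standing around the machine.

Things in the scene. Friction and masses are not known exactly. Their poses are not given: they have to be found in the camera images.
- speed_dial (a joint): Dial angle in rad: 0 at the click against its left-hand (anticlockwise) stop, growing clockwise seen facing the console. 11 clicks, 20 degrees (0.349) apart; fourth click after the stop = 1.396. It starts on click 0, 1 or 2. A spring ball holds each click and draws the dial into the nearest when let go; about 0.16 N m turns it out of a click.
- dial_grip (a point): On the axis of the dial, at gripping height: an aluminium knob with a skirt disc 48 mm across and a bar across it, 44 long, 14 thick, its top 10 mm above this point, the skirt 20 mm below, the console 33 mm below. z points out of the console, 30 degrees from vertical towards the machine's front; x lies along the bar to its pointer end (black line) and turns with the dial.
- dial_plate: Fixed round plate under the dial, 54 mm across, flush with the black console; origin on the dial's axis; x points straight up the slope, z out of the console. White marks around it show the 11 clicks, first and last longer: the first lies 100 degrees anticlockwise of x, the last 100 degrees clockwise. No obstacle within 60 mm of the axis.
- start_button_top (a point): Centre of the top face of the start button: flat, round, steel, 30 mm across, in a dark round housing, on the same console, 120 mm right of the dial seen facing it, below the speed display. z points out of the console. The mushroom button 90 mm further right, 33 mm tall, is the stop and is not used.
- start_button (a joint): Travel of the start button in m: 0 out, 0.006 fully in, against a spring of 5 N at full travel; it comes back by itself.
- grinder: The grinder-polisher, fixed: white housing 560 mm deep (x), 360 mm wide (y), deck 174 mm high with a round bowl whose rim is 202 mm high; water spout 246 mm high behind. Origin on the bench at the middle of its front edge; x points from its front to its back. The console is the front 180 mm, rising at 30 degrees from 70 mm high at the front edge to the deck.
- polish_bottle: White bottle, 60 mm across, 160 mm high, standing to the left of the machine as seen facing it. Origin at the centre of its underside. Bystander.
- clip_box: Small carton of specimen clips, 102 x 72 mm, 45 mm high, on the bench to the right of the machine. Origin at the centre of its underside. Bystander.
- specimen: Black mounted specimen, a disc 30 mm across and 20 mm high, on the bench to the right of the machine, behind the carton. Origin at the centre of its underside. Bystander.
- beaker: Glass beaker, 70 mm across, 90 mm high, to the left of the machine further back. Origin at the centre of its underside. Bystander.

How it is judged:
On the way, in this order (a step that is already met when the one before it is completed fails the run):
1. the dial stands at the fourth click (value of joint speed_dial between 1.296 and 1.496 rad), for 0.3 s.
2. the start button is pushed in (value of joint start_button above 0.0045 m), for 0.05 s.
At the end, for the whole second after the job is handed in: The dial rests at the fourth click from its anticlockwise stop (1.396 rad, within 0.1 rad), and the start button, which was pushed at least 4.5 mm in after the dial was set, is out again (less than 1.5 mm in) (all of step 1 and value of joint start_button below 0.0015 m); the robot touches nothing.
It fails at once if the start button is pushed while the dial is not at the fourth click (value of joint start_button above 0.0045 m and (value of joint speed_dial below 1.296 rad or value of joint speed_dial above 1.496 rad)).
It fails at once if a bystander is shifted more than 30 mm or tipped (distance of any of polish_bottle, clip_box, specimen, beaker from where it was at the start of the episode above 0.03 m or angle between any of polish_bottle, beaker, specimen's own z axis and vertical above 0.5 rad).
It also fails if it takes over 48 s, if anything falls off the work surface, if the arm or the gripper's body presses on something with over 40 N, if the wrist force passes 120 N, or if a joint passes its speed limit or range.

ROBOT

A 6-joint arm with a two-finger parallel gripper is mounted at the origin on the work surface. World frame = base frame: x ahead of the robot, y to its left, z up, the work surface at z = 0. Lengths are in m, angles in rad, forces in N, time in s.
With the tool pointing down it reaches from about 0.375 to 0.975 m from the base axis. Payload 3.8 kg.
Tool frame: the origin (TCP) lies between the finger pads; the fingertips stand 25 mm ahead of it and the grasp point (between the pads) lies 6 mm ahead of it (env.finger_overhang is the distance from the TCP to the fingertips, in m); z points along the fingers, y is the line along which they close (so a half turn about z gives the same grasp; the last joint's range is limited). The gripper opens to 88 mm and grips with 3 to 60 N. Pads are 18 mm wide; open, the fingers measure 123 mm over their backs; the gripper's body (75 mm by 187 mm) begins 45 mm behind the grasp point.
Start: joints at [-1.201, 0.264, 1.604, -0, 1.274, -0.037], TCP at [0.267, -0.62, 0.264] pointing down, gripper open.
Joint ranges: [-2.63, 2.63], [-0.94, 2.18], [0.31, 2.57], [-1.31, 4.45], [0, 2.66], [-2.55, 2.55]. Speed limits (rad/s): [2.57, 2.57, 3.14, 3.14, 3.14, 3.14].

INTERFACE

Orientations are given as a unit quaternion [x, y, z, w].
In Python, from rig import readout, cams, env gives the robot as it stands.
- The arm moves only by the shell command python3 -m jog 'ROWS' [FORCE]. ROWS is JSON, a list of rows, each a list of 7 numbers: the shift along the world's x, y, z in units of 25 mm (1.0 is 25 mm), then the turn, a rotation vector about the world's x, y, z in degrees, then the finger opening in mm, from 0 to 88.1. A call has 1 to 20 rows; each row shifts and turns the commanded pose from where the row before left it; what a row does not reach is not made up. A row lasts 1/10 s, in which the tool goes at most 50 mm and 8.59 degrees, less where a joint would pass 70% of its speed; a pose out of reach is approached as far as the arm can. A call is refused whole if a number of a shift passes 1 or a number of a turn 8.59, either way. A call with a gripper value outside its range is refused whole. The fingers move at their own pace and stop on an object; FORCE is the grip in N (left out, the last holds). Time passes only in rows, so rows that do not move let the fingers close. It gives the time, the measured TCP pose, the force, the opening and the grip force at its end, in the units of the state.
- readout.state(): the state, without advancing time (a new reading comes with each control period).
- cams.camera(name): name is "side" or "top"; returns a dict with "frame" (384x512x3 uint8, red, green, blue), "depth" (384x512 float32, m along the optical axis (not along the pixel's ray), 0 where there is no reading), "mtx" (3x3 intrinsics, pixels), "R" (3x3) and "t" (3): a world point X has camera coordinates R X + t. Camera axes: x right, y down, z forward; pixel columns grow to the right and rows downward; lengths in m; the calibration is good to about 2 mm. A picture is of the moment at which its call begins.
- env.finish_job(): hands the job in; it is judged then, once.
The state is a dict: "time_s": time; "joints": joint angles; "qvel": joint speeds; "joint_torque": joint torques, N m; "ee_pos": TCP position; "ee_rot": TCP orientation; "ft_force": force on the tool from outside, world axes, zero at the start; "torque": the same for the moment, N m; "width": finger opening in m; "finger_force": force on a finger pad.
Only numpy, scipy, OpenCV 4.12 (cv2) and the standard library are available. Lean on these libraries where they do the work, as an engineer would, in place of code of your own. Each camera call takes 0.05 s, during which the arm holds its last target. There are 200 camera calls.

## Working session

There is one attempt and no reset: what is moved stays moved. The work goes in short steps, Python scripts to look and compute and a shell command to move; the robot and the scene stay as the last step left them, time stands still between calls to the robot, and variables do not carry over. Pictures are saved under pics/ and viewed, at most 10 in all, crops included, and the job is handed in when it is done.

```bash
mkdir -p pics; ls
python3 - <<'E'
from rig import readout,cams,env
import cv2,numpy as np
s=readout.state();print(s, env.finger_overhang)
for n in("side","top"):
    c=cams.camera(n);cv2.imwrite(f"pics/{n}0.png",c["frame"][:,:,::-1]);np.savez(f"pics/{n}0.npz",**c)
    print(n,c["mtx"],c["R"],c["t"])
E
```

```text
pics
{'time_s': 0.0, 'joints': array([-1.20090560e+00,  2.64742531e-01,  1.60535814e+00,  1.04206930e-05,
        1.27370291e+00, -3.69133174e-02]), 'qvel': array([ 0.00126738, -0.00146838,  0.00090911,  0.00255967,  0.00096683,
       -0.0002337 ]), 'joint_torque': array([ 2.42353322e-03, -5.02109277e+01, -3.56877565e+01,  7.31473812e-02,
        2.93473795e-02, -1.56505821e-04]), 'ee_pos': array([ 0.26683861, -0.61930826,  0.26240367]), 'ee_rot': array([ 9.79384741e-01,  2.02000762e-01, -1.78285888e-04, -1.09099921e-03]), 'ft_force': array([ 1.37079576, -0.45321711, -0.7774241 ]), 'torque': array([-0.00100294,  0.031995  ,  0.02858217]), 'finger_force': 0.0, 'width': 0.08812115952865636} 0.025
side [[400.11605527   0.         247.65031159]
 [  0.         400.11605527 190.15678989]
 [  0.           0.           1.        ]] [[ 0.96147627 -0.27452104 -0.01419816]
 [-0.18868484 -0.62152115 -0.76033512]
 [ 0.19990353  0.73372315 -0.64937579]] [-0.58542195  0.21305504  0.95219195]
top [[371.39455501   0.         254.70934036]
 [  0.         371.39455501 197.23657713]
 [  0.           0.           1.        ]] [[-0.025357   -0.998705   -0.04410599]
 [-0.99055788  0.0310474  -0.13353333]
 [ 0.13472978  0.04030353 -0.99006238]] [0.04782793 0.60734538 0.8602019 ]
```

View pics/side0.png

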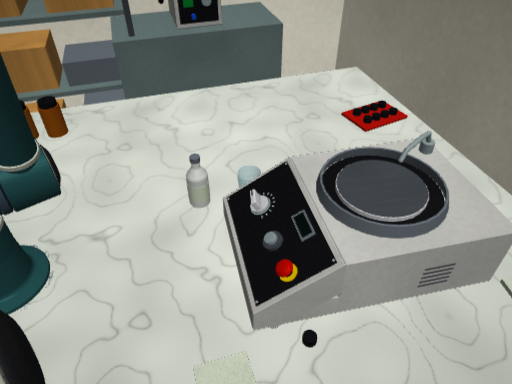

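View pics/top0.png

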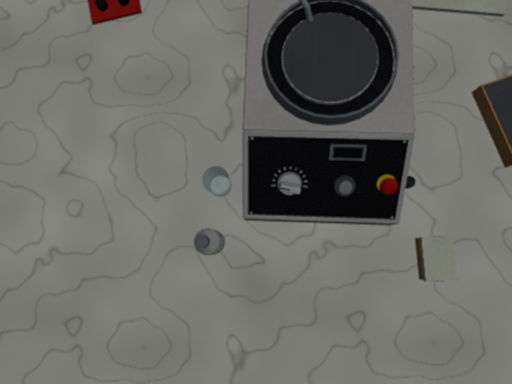

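Side: dial near (260,203), start button (273,240), stop (287,270). Top: dial (290,183), start button (345,186), stop (388,185). Carton at (437,259) and specimen (409,182) to the right, bottle (209,241) and beaker (217,181) to the left.

```bash
cat > h.py <<'E'
import numpy as np,cv2
def load(n):
    return dict(np.load(f"pics/{n}.npz"))
def pts(c,u,v):
    d=c["depth"][v,u];K=c["mtx"]
    P=np.stack([(u-K[0,2])/K[0,0]*d,(v-K[1,2])/K[1,1]*d,d],-1)
    return (P-c["t"])@c["R"]
def ray(c,u,v,p0,n):
    K=c["mtx"];d=np.array([(u-K[0,2])/K[0,0],(v-K[1,2])/K[1,1],1.])@c["R"]
    o=-c["R"].T@c["t"];return o+d*((p0-o)@n/(d@n))
def proj(c,X):
    K=c["mtx"];p=K@(c["R"]@X+c["t"]);return p[:2]/p[2]
E
python3 - <<'E'
from h import *
for n,box in(("top0",(250,135,412,220)),("side0",(225,160,342,308))):
    c=load(n);f=c["frame"].astype(int);m=(f.max(2)<40)
    M=np.zeros(m.shape,bool);M[box[1]:box[3],box[0]:box[2]]=1
    m=cv2.morphologyEx((m&M).astype(np.uint8),cv2.MORPH_OPEN,np.ones((3,3)))
    _,lab,st,_=cv2.connectedComponentsWithStats(m);k=1+st[1:,4].argmax();v,u=np.nonzero(lab==k)
    P=pts(c,u,v);P=P[c["depth"][v,u]>0]
    for i in range(4):
        p0=P.mean(0);N=np.linalg.svd(P-p0,full_matrices=False)[2][2];N*=np.sign(N[2]);r=(P-p0)@N;P=P[abs(r)<max(2*r.std(),.002)]
    print(n,len(P),p0,N,"tilt",np.degrees(np.arccos(N[2])),"yaw",np.degrees(np.arctan2(-N[1],-N[0])),r.std())
    cnt=max(cv2.findContours((lab==k).astype(np.uint8),0,2)[0],key=cv2.contourArea)
    print(cv2.minAreaRect(cnt))
    # grey/bright things inside
    g=((f.max(2)>70)&M&(cv2.drawContours(np.zeros(m.shape,np.uint8),[cv2.convexHull(cnt)],-1,1,-1)>0)).astype(np.uint8)
    _,l,st,ce=cv2.connectedComponentsWithStats(g)
    for s,q in zip(st[1:],ce[1:]):
        if s[4]>3: print(s,q.round(1),ray(c,*q,p0,N).round(4))
t=load("top0")["frame"][140:220,245:415,::-1];s=load("side0")["frame"][155:290,215:345,::-1]
a=cv2.resize(t[15:70,20:130],(770,385),interpolation=2);cv2.imwrite("pics/c1.png",a)
cv2.imwrite("pics/c2.png",cv2.resize(s[20:115,10:110],(600,570),interpolation=2))
E
```

```text
top0 8705 [ 0.63626235 -0.12422429  0.12606966] [-0.49952174  0.03076917  0.86575475] tilt 30.031000144786983 yaw -3.5248091519339733 0.0010734501263053211
((327.1598205566406, 177.32754516601562), (156.15206909179688, 78.4036636352539), 1.4441254138946533)
[278 173  23  22 405] [289.9 183.3] [ 0.6268 -0.0516  0.118 ]
[377 174  21  20 283] [387.4 183.3] [ 0.6193 -0.2639  0.1212]
[340 181  12  13 118] [345.5 187. ] [ 0.615  -0.1739  0.1156]
side0 6441 [ 0.6327935  -0.14872755  0.12335176] [-0.49965622  0.03153331  0.86564964] tilt 30.043030818023695 yaw -3.6111485484804944 0.0009375402772426316
((271.7000427246094, 232.90000915527344), (114.03945922851562, 88.9955062866211), 63.43495178222656)
[250 189  21  29 393] [258.7 202.7] [ 0.6273 -0.039   0.1162]
[267 192   2   3   4] [267.5 193. ] [ 0.6536 -0.027   0.1309]
[273 201   2   2   4] [273.5 201.5] [ 0.6565 -0.0637  0.1339]
[272 205   2   2   4] [272.5 205.5] [ 0.6508 -0.0733  0.131 ]
[291 210  24  31 163] [303.3 225.8] [ 0.6848 -0.177   0.1544]
[264 231  14  15 155] [270.5 237.8] [ 0.6187 -0.1561  0.1155]
[275 259  23  23 386] [286.1 270.1] [ 0.6197 -0.2528  0.1196]
```

View pics/c1.png

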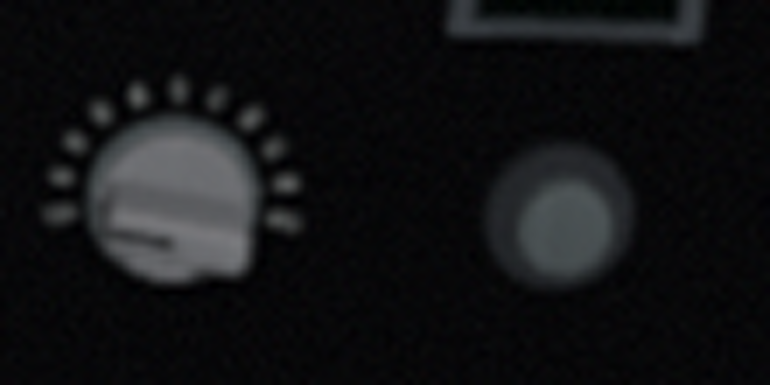

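View pics/c2.png

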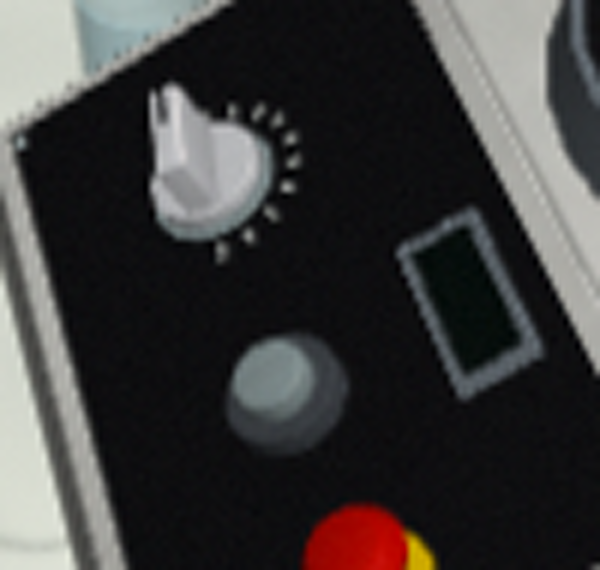

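Crop 1: dial plate marks arc from (60,213) to (285,220) in crop pixels; bar's pointer end to the left at (110,235), black line to (170,245), slightly above horizontal. Crop 2: start button cap (272,372) above its dark housing.

```bash
cat >> h.py <<'E'
def tri(a,pa,b,pb):
    A=[];B=[]
    for c,p in((a,pa),(b,pb)):
        K=c["mtx"];d=np.array([(p[0]-K[0,2])/K[0,0],(p[1]-K[1,2])/K[1,1],1.])@c["R"];d/=np.linalg.norm(d)
        Q=np.eye(3)-np.outer(d,d);A.append(Q);B.append(Q@(-c["R"].T@c["t"]))
    X=np.linalg.solve(sum(A),sum(B));return X,[np.linalg.norm(q@X-b_) for q,b_ in zip(A,B)]
E
python3 - <<'E'
from h import *
T=load("top0");S=load("side0")
N=np.array([-.4996,.0311,.8657]);N/=np.linalg.norm(N)
p0=(np.array([.63626,-.12422,.12607])+np.array([.63279,-.14873,.12335]))/2
print("planes gap",(np.array([.63626,-.12422,.12607])-np.array([.63279,-.14873,.12335]))@N)
up=np.array([0,0,1])-N*N[2];up/=np.linalg.norm(up);rt=np.cross(up,N)
print("up",up,"right",rt)
mk=np.array([[60,213],[62,177],[75,142],[101,112],[138,96],[179,90],[218,98],[252,118],[275,149],[287,183],[285,220]])
M=np.array([ray(T,(x+.5)/7-.5+265,(y+.5)/7-.5+155,p0,N) for x,y in mk]);q=np.stack([(M-p0)@rt,(M-p0)@up],1)
A=np.c_[2*q,np.ones(11)];s=np.linalg.lstsq(A,(q**2).sum(1),rcond=None)[0];cc=s[:2]
D=p0+rt*cc[0]+up*cc[1];print("dial plate",D,"R",np.sqrt(s[2]+cc@cc));print("angles",np.degrees(np.arctan2(*(q-cc).T)).round(1))
for n,(x,y) in dict(tip=(110,235),inn=(170,245)).items():
    X=ray(T,(x+.5)/7-.5+265,(y+.5)/7-.5+155,p0+N*.043,N);w=X-D-N*.043;print(n,w@rt,w@up)
# side marks
ms=np.array([[233,110],[258,110],[278,120],[291,138],[295,161],[288,187],[272,214],[249,237],[222,253]])
M=np.array([ray(S,(x+.5)/6-.5+225,(y+.5)/6-.5+175,p0,N) for x,y in ms]);w=M-D
print("side marks r,ang",[(round(np.hypot(a@rt,a@up),4),round(np.degrees(np.arctan2(a@rt,a@up)))) for a in w])
B,r=tri(T,(345.5,187),S,(270.5,237.8));w=B-D;print("button",B,r,"right,up,h",w@rt,w@up,w@N)
E
```

```text
planes gap 0.0013833503301363859
up [ 0.86402588 -0.05378544  0.50056608] right [-0.06212954 -0.99806809  0.        ]
dial plate [ 0.62782604 -0.05016496  0.11774334] R 0.036206530814494195
angles [-99.6 -80.1 -60.3 -40.1 -20.1   0.5  20.4  40.5  60.7  80.   99.8]
tip -0.020307543908411305 0.003404856326573037
inn -0.0020950228031615882 0.0007383563379087327
side marks r,ang [(np.float64(0.0367), -60), (np.float64(0.0369), -41), (np.float64(0.0365), -21), (np.float64(0.0364), 0), (np.float64(0.0366), 20), (np.float64(0.0363), 40), (np.float64(0.0364), 60), (np.float64(0.0366), 80), (np.float64(0.0367), 100)]
button [ 0.61288816 -0.17062554  0.13217697] [np.float64(0.000517603794991252), np.float64(0.0005176037949910269)] right,up,h 0.12115594578833767 0.0007972931492036717 0.016211809731347247
```

```bash
cat >> h.py <<'E'
from scipy.spatial.transform import Rotation as Rn
N=np.array([-.4996,.0311,.8657]);N/=np.linalg.norm(N)
up=np.array([0,0,1])-N*N[2];up/=np.linalg.norm(up);rt=np.cross(up,N)
D=np.array([.6278,-.0502,.1177]);BT=np.array([.6129,-.1706,.1322])
def goal(ang):  # tool y at ang deg clockwise from up-slope
    a=np.radians(ang);y=np.cos(a)*up+np.sin(a)*rt;z=-N
    return Rn.from_matrix(np.stack([np.cross(y,z),y,z],1))
def todo(P,ang):
    from rig import readout
    s=readout.state();G=goal(ang);R=Rn.from_quat(s["ee_rot"])
    print("shift units",((P-s["ee_pos"])/.025).round(2),"turn deg",np.degrees((G*R.inv()).as_rotvec()).round(2),
     "| pos",s["ee_pos"].round(4),"F",s["ft_force"].round(1),"w",round(s["width"],4),"j",s["joints"].round(2),"t",s["time_s"])
E
python3 -c "
from h import *
todo(D+N*.12,10)"
```

```text
shift units [12.04 22.92 -1.64] turn deg [-15.7  -27.01  51.85] | pos [ 0.2669 -0.6193  0.2625] F [ 0.7  0.8 -0.2] w 0.0883 j [-1.2   0.26  1.61  0.    1.27 -0.04] t 0.1
```

```bash
python3 -m jog '[[0.5,1,0.1,-0.8,-1.35,2.6,88],[0.5,1,0.1,-0.8,-1.35,2.6,88],[0.5,1,0.1,-0.8,-1.35,2.6,88],[0.5,1,0.1,-0.8,-1.35,2.6,88],[0.5,1,0.1,-0.8,-1.35,2.6,88],[0.5,1,0,-0.8,-1.35,2.6,88],[0.5,1,0,-0.8,-1.35,2.6,88],[0.5,1,0,-0.8,-1.35,2.6,88],[0.5,1,0,-0.8,-1.35,2.6,88],[0.5,1,0,-0.8,-1.35,2.6,88],[0.5,1,0,-0.8,-1.35,2.6,88],[0.5,1,0,-0.8,-1.35,2.6,88],[0.5,1,0,-0.8,-1.35,2.6,88],[0.5,1,0,-0.8,-1.35,2.6,88],[0.5,1,0,-0.8,-1.35,2.6,88],[0.5,1,0,-0.8,-1.35,2.6,88],[0.5,1,0,-0.8,-1.35,2.6,88],[0.5,1,0,-0.8,-1.35,2.6,88],[0.5,1,0,-0.8,-1.35,2.6,88],[0,0,0,0,0,0,88]]'; python3 -c "
from h import *
todo(D+N*.12,10)"
```

```text
time_s: 2.1
ee_pos: [0.5043, -0.1425, 0.2751]
ee_rot: [0.773, 0.583, 0.185, 0.167]
ft_force: [0.0, 1.0, -0.4]
width: 0.088
finger_force: 0.0
shift units [ 2.54  3.84 -2.14] turn deg [-0.53 -1.2   2.31] | pos [ 0.5043 -0.1425  0.2751] F [ 0.   1.  -0.4] w 0.088 j [-0.42 -0.32  2.22  0.22  0.77 -0.26] t 2.1
```

```bash
python3 -m jog '[[0.5,0.77,-0.43,-0.1,-0.24,0.46,60],[0.5,0.77,-0.43,-0.1,-0.24,0.46,60],[0.5,0.77,-0.43,-0.1,-0.24,0.46,60],[0.5,0.77,-0.43,-0.1,-0.24,0.46,60],[0.5,0.77,-0.43,-0.1,-0.24,0.46,60],[0,0,0,0,0,0,60],[0,0,0,0,0,0,60],[0,0,0,0,0,0,60]]'
python3 - <<'E'
from h import *
todo(D+N*.12,10);todo(D+N*.042,10)
from rig import cams
for n in("side","top"):
    c=cams.camera(n);np.savez(f"pics/{n}1.npz",**c)
    g,o=proj(c,D+N*.033).astype(int),95
    print(n,g,[proj(c,D+N*.043+a*.022*(-.985*rt+.174*up)).round(1) for a in(1,-1)])
    if n=="side":cv2.imwrite("pics/s1.png",cv2.resize(c["frame"][110:290,180:360,::-1],(600,600),interpolation=2))
E
```

```text
time_s: 2.9
ee_pos: [0.567, -0.0497, 0.2229]
ee_rot: [0.76, 0.596, 0.193, 0.174]
ft_force: [0.2, -0.5, -0.0]
width: 0.06
finger_force: 0.0
shift units [ 0.03  0.13 -0.05] turn deg [0.04 0.09 0.29] | pos [ 0.567  -0.0497  0.2229] F [ 0.2 -0.5 -0. ] w 0.06 j [-0.16 -0.18  2.23  0.08  0.57  0.03] t 2.9
shift units [ 1.59  0.03 -2.75] turn deg [0.04 0.09 0.29] | pos [ 0.567  -0.0497  0.2229] F [ 0.2 -0.5 -0. ] w 0.06 j [-0.16 -0.18  2.23  0.08  0.57  0.03] t 2.9
side [253 197] [array([250.7, 188.3]), array([252.1, 201.8])]
top [289 188] [array([279.7, 188. ]), array([300. , 191.9])]
```

View pics/s1.png

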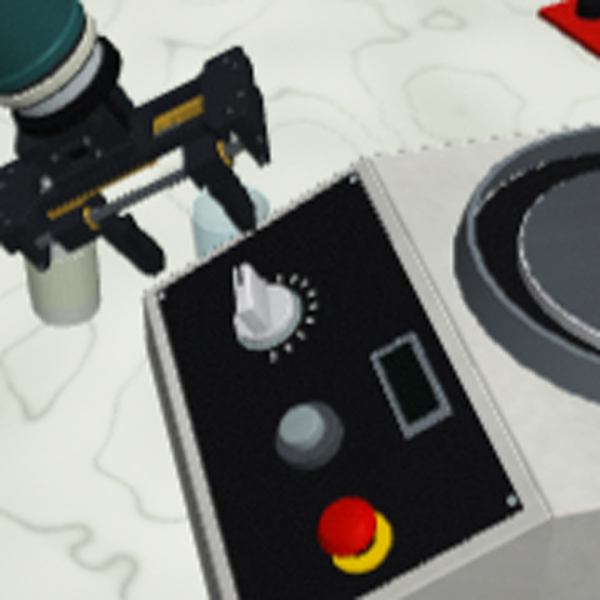

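The open fingers straddle the bar's axis above the knob (at about (255,290) in the crop). I descend and close on it.

```bash
python3 -m jog '[[0.4,0.01,-0.69,0,0,0.1,60],[0.4,0.01,-0.69,0,0,0.1,60],[0.4,0.01,-0.69,0,0,0.1,60],[0.4,0,-0.68,0,0,0,60],[0,0,0,0,0,0,60],[0,0,0,0,0,0,60]]'; python3 -c "
from h import *
todo(D+N*.042,10)"; python3 -m jog '[[0,0,0,0,0,0,30],[0,0,0,0,0,0,20],[0,0,0,0,0,0,16],[0,0,0,0,0,0,10],[0,0,0,0,0,0,10],[0,0,0,0,0,0,10],[0,0,0,0,0,0,10]]' 30;  python3 -c "
from h import *
todo(D+N*.042,10)"
```

```text
time_s: 3.6
ee_pos: [0.6068, -0.0485, 0.1539]
ee_rot: [0.759, 0.598, 0.193, 0.173]
ft_force: [0.8, 0.1, 0.1]
width: 0.0598
finger_force: 0.0
shift units [-0.   -0.02  0.01] turn deg [ 0.02  0.05 -0.03] | pos [ 0.6068 -0.0485  0.1539] F [0.8 0.1 0.1] w 0.0598 j [-0.14 -0.01  2.22  0.1   0.41  0.02] t 3.6
time_s: 4.3
ee_pos: [0.6067, -0.0478, 0.1536]
ee_rot: [0.758, 0.598, 0.194, 0.173]
ft_force: [-3.5, 0.6, 3.0]
width: 0.0136
finger_force: 30.0
shift units [ 0.   -0.04  0.02] turn deg [ 0.01  0.03 -0.08] | pos [ 0.6067 -0.0478  0.1536] F [-3.5  0.6  3. ] w 0.0136 j [-0.14 -0.01  2.22  0.1   0.41  0.02] t 4.3
```

Gripped (13.6 mm wide). Now I turn 60° clockwise.

```bash
python3 -m jog '[[0,0,0,2.5,-0.16,-4.33,10],[0,0,0,2.5,-0.16,-4.33,10],[0,0,0,2.5,-0.16,-4.33,10],[0,0,0,2.5,-0.16,-4.33,10],[0,0,0,2.5,-0.16,-4.33,10],[0,0,0,2.5,-0.16,-4.33,10],[0,0,0,2.5,-0.16,-4.33,10],[0,0,0,2.5,-0.16,-4.33,10],[0,0,0,2.5,-0.16,-4.33,10],[0,0,0,2.5,-0.16,-4.33,10],[0,0,0,2.5,-0.16,-4.33,10],[0,0,0,2.5,-0.16,-4.33,10],[0,0,0,0,0,0,10],[0,0,0,0,0,0,10],[0,0,0,0,0,0,10]]';  python3 -c "
from h import *
todo(D+N*.042,70)"
```

```text
time_s: 5.8
ee_pos: [0.6067, -0.0477, 0.1536]
ee_rot: [0.956, 0.139, 0.254, 0.054]
ft_force: [-5.8, 1.1, 4.9]
width: 0.0139
finger_force: 30.0
shift units [ 0.   -0.05  0.02] turn deg [ 0.12  0.05 -0.1 ] | pos [ 0.6067 -0.0477  0.1536] F [-5.8  1.1  4.9] w 0.0139 j [-0.14 -0.01  2.22  0.09  0.41  1.07] t 5.8
```

Turned; release and retreat along the normal, then look.

```bash
python3 -m jog '[[0,0,0,0,0,0,20],[0,0,0,0,0,0,40],[0,0,0,0,0,0,55],[0,0,0,0,0,0,55],[-0.4,0.02,0.69,0,0,0,55],[-0.4,0.02,0.69,0,0,0,55],[-0.4,0.02,0.69,0,0,0,55],[-0.4,0.02,0.69,0,0,0,55],[-1,0,0.8,0,0,0,20],[-1,0,0.8,0,0,0,0],[-1,0,0.5,0,0,0,0],[-1,0,0,0,0,0,0],[-1,0,0,0,0,0,0],[0,0,0,0,0,0,0],[0,0,0,0,0,0,0]]';  python3 - <<'E'
from h import *
todo(BT+N*.06,70)
from rig import cams
for n,b in(("side",(225,165,325,265)),("top",(255,145,365,225))):
    c=cams.camera(n);np.savez(f"pics/{n}2.npz",**c)
    im=c["frame"][b[1]:b[3],b[0]:b[2],::-1];cv2.imwrite(f"pics/{n}2.png",cv2.resize(im,None,fx=6,fy=6,interpolation=2))
    for k in range(3,6):
        a=np.radians(-100+20*k);d=np.sin(a)*rt+np.cos(a)*up;q=proj(c,D+N*.043+.021*d);print(n,k,((q-b[:2]+.5)*6-.5).round(),((proj(c,D+N*.043)-b[:2]+.5)*6-.5).round())
a=cv2.imread("pics/side2.png");b=cv2.imread("pics/top2.png");h=max(a.shape[0],b.shape[0])
cv2.imwrite("pics/both2.png",cv2.resize(np.hstack([cv2.copyMakeBorder(x,0,h-x.shape[0],0,0,0) for x in(a,b)]),(800,int(h*800/(a.shape[1]+b.shape[1])))))
E
```

```text
time_s: 7.3
ee_pos: [0.4424, -0.0461, 0.2758]
ee_rot: [0.955, 0.138, 0.255, 0.054]
ft_force: [0.0, 0.1, 0.4]
width: 0.0016
finger_force: 0.0
shift units [ 5.62 -4.91 -3.67] turn deg [0.11 0.22 0.02] | pos [ 0.4424 -0.0461  0.2758] F [0.  0.1 0.4] w 0.0016 j [-0.21 -0.54  2.36  0.1   0.8   1.02] t 7.3
side 3 [188. 139.] [161. 182.]
side 4 [199. 145.] [161. 182.]
side 5 [206. 155.] [161. 182.]
top 3 [175. 228.] [212. 272.]
top 4 [194. 219.] [212. 272.]
top 5 [214. 216.] [212. 272.]
```

View pics/top2.png

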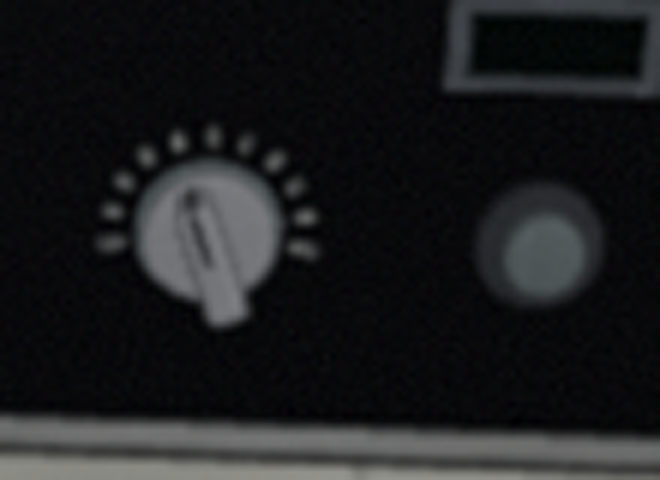

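View pics/side2.png

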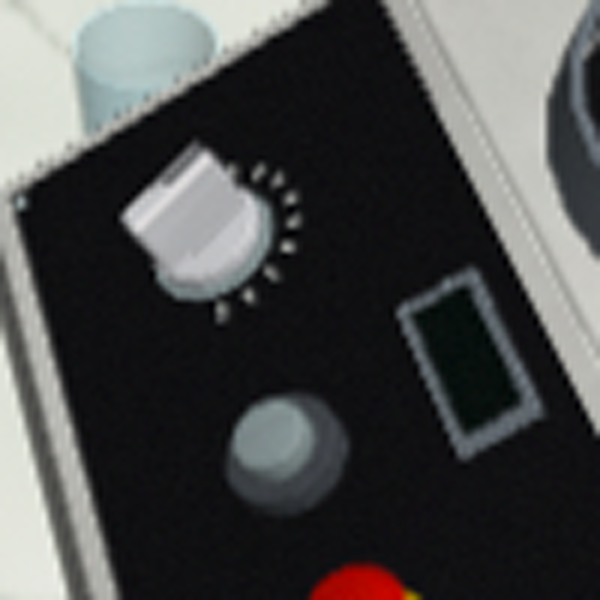

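Top crop: pointer line from (190,200) to (210,262), matching the prediction for click 4 (tip (194,219), centre (212,272), slope -19°); the side view agrees. Now the button.

```bash
python3 -m jog '[[0.5,-1,0,0,0,0,0],[0.5,-1,0,0,0,0,0],[0.6,-1,-0.4,0,0,0,0],[0.8,-1,-0.6,0,0,0,0],[0.8,-0.91,-0.6,0,0,0,0],[0.8,0,-0.6,0,0,0,0],[0.8,0,-0.7,0,0,0,0],[0.82,0,-0.77,0,0,0,0],[0,0,0,0,0,0,0],[0,0,0,0,0,0,0],[0,0,0,0,0,0,0]]';  python3 - <<'E'
from h import *
todo(BT+N*.06,70);todo(BT+N*.029,70)
E
```

```text
time_s: 8.5
ee_pos: [0.5828, -0.1688, 0.1838]
ee_rot: [0.956, 0.138, 0.255, 0.054]
ft_force: [-1.0, 0.7, 1.2]
width: 0.0007
finger_force: 0.0
shift units [0.01 0.   0.01] turn deg [ 0.09  0.12 -0.01] | pos [ 0.5828 -0.1688  0.1838] F [-1.   0.7  1.2] w 0.0007 j [-0.41 -0.05  2.19  0.35  0.53  0.61] t 8.5
shift units [ 0.63 -0.04 -1.06] turn deg [ 0.09  0.12 -0.01] | pos [ 0.5828 -0.1688  0.1838] F [-1.   0.7  1.2] w 0.0007 j [-0.41 -0.05  2.19  0.35  0.53  0.61] t 8.5
```

```bash
python3 -m jog '[[0.21,-0.01,-0.35,0,0,0,0],[0.21,-0.01,-0.35,0,0,0,0],[0.21,-0.01,-0.35,0,0,0,0],[0,0,0,0,0,0,0],[0,0,0,0,0,0,0]]' | grep -E "force|pos"; echo; python3 -m jog '[[0.06,0,-0.1,0,0,0,0],[0,0,0,0,0,0,0],[0,0,0,0,0,0,0]]'| grep -E "force|pos"; echo;  python3 -m jog '[[0.06,0,-0.1,0,0,0,0],[0,0,0,0,0,0,0],[0,0,0,0,0,0,0]]'| grep -E "force|pos"
```

```text
ee_pos: [0.5982, -0.1695, 0.1568]
ft_force: [-2.9, -1.0, 1.7]
finger_force: 1.2

ee_pos: [0.5996, -0.1695, 0.1547]
ft_force: [-2.8, -1.3, 1.7]
finger_force: 1.9

ee_pos: [0.6007, -0.1695, 0.1531]
ft_force: [-14.9, -0.6, 12.7]
finger_force: 9.3
```

Run:
```python
from h import *
for n,(u,v) in(("top0",(345,187)),("side0",(270,238)),("top0",(343,181)),("side0",(282,243))):
    c=load(n);U,V=np.meshgrid(range(u-1,u+2),range(v-1,v+2));P=pts(c,U.ravel(),V.ravel());w=P-D
    print(n,(np.median(w@rt),np.median(w@up)),((w@N)*1e3).round(1))
from rig import cams
c=cams.camera("side");np.savez("pics/side3.npz",**c)
cv2.imwrite("pics/s3.png",cv2.resize(c["frame"][185:275,225:325,::-1],(700,600),interpolation=2))
```

```text
top0 (np.float64(0.11905072786025567), np.float64(0.002079748445407917)) [23.  23.7 21.9 21.6 21.1 20.9 21.7 21.9 22.8]
side0 (np.float64(0.12447016413185882), np.float64(0.0007384036213788721)) [20.1 20.6 21.2 21.8 18.3 19.8 17.8 20.3 22.1]
top0 (np.float64(0.11464612341364261), np.float64(0.013230958195852656)) [12.6 12.5  9.9 14.4 14.9 14.  19.2 20.1 20.5]
side0 (np.float64(0.13634985612308406), np.float64(0.017485563332402212)) [ 4.8 -1.   0.6  3.8  1.4 -2.1 -0.5 -2.7 -0.5]
```

View pics/s3.png

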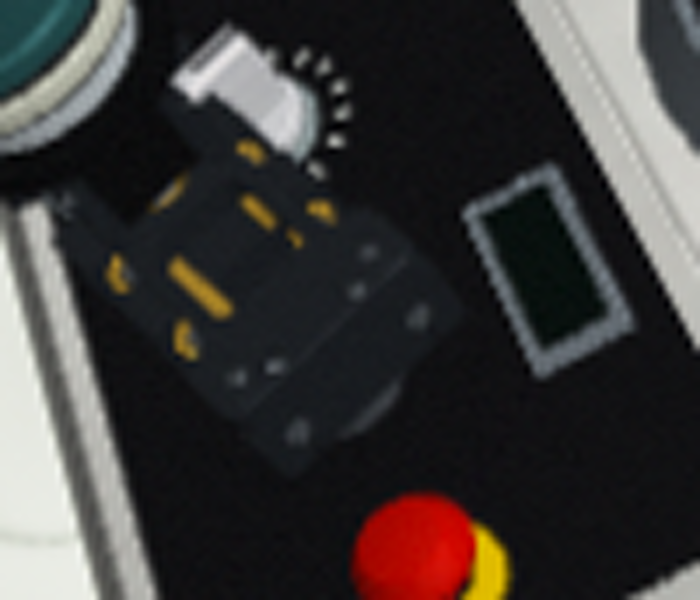

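The picture shows the closed fingers on the button (300,400) and the dial still on its click. The depth puts the cap 21–22 mm above the console and the fingertips are now at 15.4 mm. So the button is about 6 mm in, which fits the 20 N end stop. I retreat and check.

```bash
python3 -m jog '[[-0.2,0.01,0.35,0,0,0,0],[-0.4,0.02,0.69,0,0,0,0],[-0.4,0.02,0.69,0,0,0,0],[-0.4,0.02,0.69,0,0,0,0],[-1,0,0.8,0,0,0,0],[-1,0,0.8,0,0,0,0],[-1,0,0.5,0,0,0,0],[-1,0,0,0,0,0,0],[-1,0,0,0,0,0,0],[0,0,0,0,0,0,0],[0,0,0,0,0,0,0],[0,0,0,0,0,0,0]]'
python3 - <<'E'
from h import *
from rig import cams
c=cams.camera("top");p=load("top2");cv2.imwrite("pics/t4.png",cv2.resize(c["frame"][145:225,255:365,::-1],(660,480),interpolation=2))
U,V=np.meshgrid(range(344,347),range(186,189));print("button h mm",(((pts(c,U.ravel(),V.ravel())-D)@N)*1e3).round(1))
d=np.abs(c["frame"].astype(int)-p["frame"]);print("change vs before pressing: dial",d[165:205,270:310].max(),"button",d[175:200,333:358].max())
E
```

```text
time_s: 10.85
ee_pos: [0.4421, -0.1678, 0.2655]
ee_rot: [0.956, 0.138, 0.255, 0.054]
ft_force: [-0.5, -0.2, 0.0]
width: 0.0004
finger_force: 0.0
button h mm [ 20.5  24.2 779.2  19.1  22.5  21.2  23.2  22.5  23.8]
change vs before pressing: dial 9 button 7
```

View pics/t4.png

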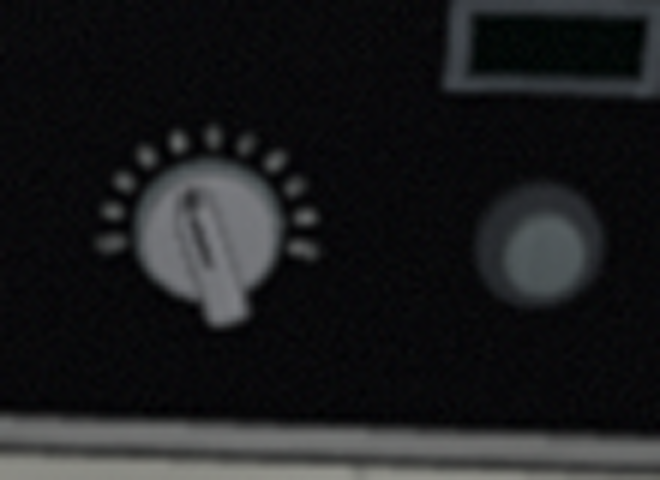

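The dial still points at click 4 (line at (190,200)–(210,262)), and the button is out again at (545,255).

```bash
python3 -c "
from rig import env
print(env.finish_job())"
```

```text
the job is handed in; nothing more can be done
None
```

I turned the dial from click 1 to click 4, then pushed the start button in to its stop (about 6 mm) and saw it spring back out; the arm is clear and the job is handed in, but no verdict came back.

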